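# Change over the potter's holding jig: lidded jar out, tall vase in

### The job

Swing the cam handle a quarter turn to open the holding jig, lift out the small lidded jar and set it down gently, upright, about the middle of the ware board. Then push the tall vase low down on its bare foot so that it slides upright along the bench, never lifted and without touching its freshly painted upper part, until it is fully home against the back stop of the jig's nest. Finally turn the handle back until the cam's high point bears squarely on the follower and the pad holds the vase, and let go; leave the bowl, mug and brush alone.

Things in the scene. Friction and masses are not known exactly. Their poses are not given: they have to be found in the camera images.
- jig: Wooden holding jig fixed to the bench. Origin: centre of its nest at bench level, where the centre of a piece's foot belongs (the bench is the nest's floor). Pieces slide in along the jig's +x: the nest is open on its -x side and above. z up. Nothing of it but the cam's handle is higher than 43 mm
- back_stop (a point): Middle of the foot of the back stop's face, 26 mm along the jig's +x from the nest's centre. The back stop is a bar 35 mm high, 18 mm thick, along the jig's y from -40 to +165 mm
- cheek (a point): Middle of the foot of the side cheek's face, at x = +9, y = -26 mm from the nest's centre; the cheek is 35 mm high, 14 mm thick and runs from x = -8 to +26 mm. The follower's pad faces it from +y. The cam's bed, 8 mm high, covers y = 48 to 165 mm, x = -41 to +44 mm
- cam (a joint): Turn of the eccentric cam in rad about the vertical cam_axis, positive anticlockwise from above. 0: high point on the follower, pad home, handle along the jig's +y, straight away from the nest. Negative: opened; at -1.57 the handle points along the jig's +x. Range -1.65 to +0.5. Friction holds it where it is left; the handle takes about 3 to 5 N
- cam_axis (a point): A point on the cam's axis, 75 mm above the bench; it lies at x 0, y 125 mm in the jig's frame
- cam_handle (a point): Middle of the grip of the cam's handle: an upright round wooden peg, 16 mm in diameter, 55 mm from the cam's axis, free from 42 to 97 mm above the bench (this point is at 75 mm); it turns with the cam's lever
- pad (a point): Centre of the face of the follower's rubber pad (30 mm along the jig's x, 24 mm high, centre 22 mm above the bench); the follower is sprung towards the cam and draws back along the jig's +y as the cam opens
- follower (a joint): How far the sprung follower and its pad have drawn back from home, in m: 0 with the cam's high point on it, about 0.016 at a quarter turn
- jar_mid (a point): Small terracotta jar, closed with a fixed lid, 51 mm in diameter, 78 mm high with the lid's knob (knob 16 mm wide, the top 10 mm; straight body to 62 mm); it starts in the jig's nest. This point is on its axis, 31 mm above its underside. 0.2 kg or so
- ware_top (a point): Centre of the top of the ware board: a fixed plywood board 140 x 140 mm, 12 mm thick, lying on the bench; z up, x and y along its sides
- vase_foot (a point): Tall narrow terracotta bottle vase, 195 mm high: centre of its underside, z along its axis. The bare foot is a cylinder 52 mm in diameter and 75 mm high; about 0.4 kg. Pushed much higher than 35 mm it topples instead of sliding
- vase_top: The vase's freshly painted upper part, not to be touched: origin on the axis at its lower edge, 75 mm above the vase's underside; it narrows from 52 mm to a neck 24 mm wide (145 to 170 mm above the underside) and a lip 34 mm wide at 195 mm
- bowl: Bystander: terracotta bowl 130 mm wide, 60 mm high, origin at the centre of its underside
- mug: Bystander: terracotta mug 76 mm wide with a handle, 85 mm high, origin at the centre of its underside
- brush: Bystander: brush 180 mm long lying on the bench along its x
Things that resemble listed ones, but are neither listed nor needed, are in the scene too. Leave any yellow look-alike of the part that bears vase_foot alone. Leave any yellow look-alike of the part that bears jar_mid alone.

How it is judged:
By the outcome, as a careful person would: the job done as asked, in the order asked, and still so for the second after the job is handed in, with the robot touching nothing.
It also fails if it takes over 72 s, if anything falls off the work surface, if the arm or the gripper's body presses on something with over 40 N, if the wrist force passes 120 N, or if a joint passes its speed limit or range.

### The arm

A 7-joint arm with a two-finger parallel gripper is mounted at the origin on the work surface. World frame = base frame: x ahead of the robot, y to its left, z up, the work surface at z = 0. Lengths are in m, angles in rad, forces in N, time in s.
With the tool pointing down it reaches from about 0.425 to 1.025 m from the base axis. Payload 9.4 kg.
Tool frame: the origin (TCP) lies between the finger pads; the fingertips stand ahead of it and the grasp point (between the pads) lies 3 mm ahead of it (robot.tips_ahead is the z of the fingertips in the tool frame, in m); z points along the fingers, y is the line along which they close (so a half turn about z gives the same grasp; the last joint's range is limited). The gripper opens to 93 mm and grips with 3 to 60 N. Pads are 15 mm wide; open, the fingers measure 128 mm over their backs; the gripper's body (75 mm by 188 mm) begins 65 mm behind the grasp point.
Start: joints at [1.225, 0.599, -0.003, 1.599, 0.002, 0.943, -0.08], TCP at [0.193, -0.699, 0.241] pointing down, gripper open.
Joint ranges: [-2.57, 2.57], [-0.35, 1.97], [-1.29, 1.29], [0.11, 2.56], [-1.05, 4.19], [0.11, 1.86], [-2.63, 2.63]. Speed limits (rad/s): [2.22, 2.22, 3.01, 3.01, 3.14, 3.14, 3.14].

### API

Orientations are given as a unit quaternion [w, x, y, z].
In Python, from rig import telemetry, imaging, robot, nets gives the robot as it stands.
- The arm moves only by the shell command python3 -m pendant 'ROWS' [OPENING]. ROWS is JSON, a list of rows, each a list of 6 numbers: the shift along the tool's x, y, z in mm, then the turn, a rotation vector about the tool's x, y, z in rad. A call has 1 to 8 rows; each row is the pose to reach, as a shift and turn from the pose commanded when the call began, along the tool's axes at that moment; what a row does not reach only later rows make up. A row lasts 1/12 s, in which the tool goes at most 41.7 mm and 7.16 degrees, less where a joint would pass 70% of its speed; a pose out of reach is approached as far as the arm can. A call with a gripper value outside its range is refused whole. OPENING is the finger opening in mm, from 0 to 93, set as the call begins (- or left out, the last holds). The fingers move at their own pace and stop on an object; the grip force is fixed at half the most. Time passes only in rows, so rows that repeat a pose let the fingers close. It gives the time, the measured TCP pose, the force, the opening and the grip force at its end, in the units of the state.
- telemetry.get_obs(): the state, without advancing time (a new reading comes with each control period).
- imaging.grab_frame(name): name is "scene" or "side" or "wrist"; returns (picture, depth): 480x640x3 uint8, red, green, blue; 480x640 float32, m along the optical axis (not along the pixel's ray), 0 where there is no reading.
- imaging.camera_model(name): a dict with "fx", "fy", "cx", "cy" (pixels), "position" and "rotation" of the camera in the world. Camera axes: x right, y down, z forward; pixel columns grow to the right and rows downward; lengths in m; the calibration is good to about 2 mm. A picture is of the moment at which its call begins: read the wrist's pose just before it. camera_model takes no time and is no camera call; for the wrist camera it gives the pose at the moment of the call.
- robot.close_job(): hands the job in; it is judged then, once.
Trained networks look in the newest picture that a camera, given by its name, has taken for a name from the list of things; names that differ only in an ending like _2 or _b are one class to them, and where a whole thing is asked for, a point or a joint stands for the part that bears it (a point fixed in the world has none). Each returns a list of dicts, best first, with "confidence" (0 to 1); they miss things now and then, are a little off and sometimes report something else, mostly with a low value. They report only what shows in the picture. A call takes as long as a camera call. They do not tell look-alikes from the thing itself.
- nets.search_frame(camera, thing): "box" ([left, top, width, height] in pixels, round what is visible of it).
- nets.place_of(camera, thing): "position" ([column, row] in pixels: a listed point, or the origin of a listed thing).
The state is a dict: "time_s": time; "qpos": joint angles; "qvel": joint speeds; "tau": joint torques, N m; "ee_pos": TCP position; "orientation": TCP orientation; "contact_force": force on the tool from outside, world axes, zero at the start; "ft_torque": the same for the moment, N m; "grip_width": opening from 0.0 (shut) to 1.0 (fully open); "grasp_force": force on a finger pad.
Only numpy, scipy, OpenCV 4.12 (cv2) and the standard library are available. Lean on these libraries where they do the work, as an engineer would, in place of code of your own. Each camera call takes 0.05 s, during which the arm holds its last target. There are 200 camera calls.

## Working session

There is one attempt and no reset: what is moved stays moved. The work goes in short steps, Python scripts to look and compute and a shell command to move; the robot and the scene stay as the last step left them, time stands still between calls to the robot, and variables do not carry over. Pictures are saved under pics/ and viewed, at most 10 in all, crops included, and the job is handed in when it is done.

```bash
mkdir -p pics; ls; cat > h.py <<'E'
import numpy as np, cv2, json
from rig import telemetry, imaging, robot, nets
from scipy.spatial.transform import Rotation as R
def rot(c):
    r=np.array(c["rotation"],float)
    return r if r.shape==(3,3) else R.from_quat(r[[1,2,3,0]]).as_matrix()
def cloud(c,d):
    v,u=np.mgrid[0:480,0:640]
    p=np.stack([(u-c["cx"])/c["fx"]*d,(v-c["cy"])/c["fy"]*d,d],-1)
    return p@rot(c).T+np.array(c["position"])
def grab(n,save=None):
    c=imaging.camera_model(n); im,d=imaging.grab_frame(n)
    if save: cv2.imwrite(save,im[:,:,::-1])
    return c,im,d,cloud(c,d)
def onplane(c,px,z):
    r=rot(c)@np.array([(px[0]-c["cx"])/c["fx"],(px[1]-c["cy"])/c["fy"],1.])
    p=np.array(c["position"]); return p+r*(z-p[2])/r[2]
def proj(c,P):
    q=rot(c).T@(np.array(P)-np.array(c["position"])); return np.array([c["fx"]*q[0]/q[2]+c["cx"],c["fy"]*q[1]/q[2]+c["cy"]])
def tool():
    o=telemetry.get_obs(); q=np.array(o["orientation"]); return np.array(o["ee_pos"]),R.from_quat(q[[1,2,3,0]]).as_matrix(),o
def intool(P):  # shift in mm along tool axes to bring TCP to P
    p,M,o=tool(); return np.round(M.T@(np.array(P)-p)*1000,1)
E
python3 - <<'E'
from h import *
zs=dict(cam_handle=.075,cam_axis=.075,back_stop=0,cheek=0,pad=.022,jar_mid=.031,ware_top=.012,vase_foot=0,vase_top=.075,bowl=0,mug=0,brush=0,jig=0)
for n in("scene","side"):
    c,im,d,P=grab(n,f"pics/{n}.png"); print(n,np.round(c["position"],3))
    for t,z in zs.items():
        for r in nets.place_of(n,t)[:3]:
            print(t,round(r["confidence"],2),np.round(r["position"]),np.round(onplane(c,r["position"],z)[:2],3))
p,M,o=tool();print(p,np.round(M,2).tolist(),o["time_s"],robot.tips_ahead)
E
```

```text
pics
scene [1.24  0.516 1.118]
cam_handle 0.8 [259. 269.] [ 0.686 -0.045]
cam_axis 0.57 [276. 256.] [ 0.635 -0.036]
back_stop 0.74 [304. 235.] [ 0.501 -0.058]
cheek 0.72 [261. 270.] [ 0.648 -0.078]
cheek 0.68 [310. 235.] [ 0.491 -0.045]
pad 0.81 [305. 237.] [ 0.518 -0.04 ]
jar_mid 0.97 [337. 199.] [ 0.374 -0.045]
jar_mid 0.86 [308. 235.] [ 0.513 -0.035]
ware_top 0.92 [232. 181.] [ 0.466 -0.321]
vase_foot 0.58 [463. 305.] [0.46  0.361]
vase_foot 0.57 [413. 304.] [0.522 0.266]
vase_top 0.83 [469. 289.] [0.467 0.364]
vase_top 0.6 [418. 284.] [0.519 0.266]
bowl 0.61 [185. 249.] [ 0.705 -0.271]
mug 0.64 [320. 349.] [0.74 0.16]
brush 0.95 [432. 398.] [0.7   0.411]
jig 0.62 [311. 240.] [ 0.502 -0.034]
side [ 0.495 -0.685  0.507]
cam_handle 0.74 [388. 256.] [ 0.688 -0.037]
cam_handle 0.68 [287. 294.] [ 0.504 -0.121]
cam_axis 0.92 [357. 261.] [ 0.63  -0.047]
cam_axis 0.39 [387. 254.] [ 0.687 -0.033]
back_stop 0.94 [285. 304.] [ 0.5   -0.051]
cheek 0.96 [274. 298.] [ 0.481 -0.031]
pad 0.81 [304. 286.] [ 0.537 -0.031]
jar_mid 0.88 [285. 284.] [ 0.503 -0.033]
jar_mid 0.77 [214. 290.] [ 0.379 -0.032]
ware_top 0.71 [273. 430.] [ 0.471 -0.313]
vase_foot 0.88 [293. 219.] [0.538 0.271]
vase_foot 0.69 [284. 284.] [0.502 0.011]
vase_foot 0.67 [261. 204.] [0.462 0.363]
vase_top 0.8 [289. 191.] [0.531 0.267]
vase_top 0.66 [258. 177.] [0.462 0.36 ]
vase_top 0.53 [302. 286.] [ 0.528 -0.102]
bowl 0.89 [439. 387.] [ 0.705 -0.269]
mug 0.67 [384. 234.] [0.735 0.165]
brush 0.78 [352. 190.] [0.706 0.41 ]
jig 0.94 [286. 296.] [ 0.503 -0.029]
[ 0.19253246 -0.69896506  0.24063473] [[0.96, 0.27, -0.0], [0.27, -0.96, -0.0], [-0.0, 0.0, -1.0]] 1.4 0.022
```

View pics/scene.png

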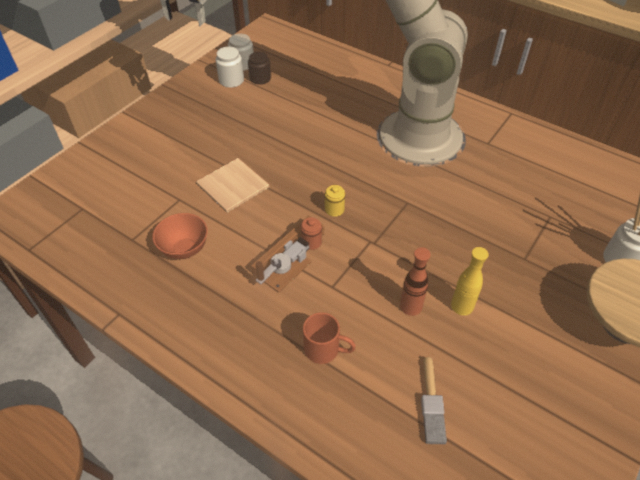

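```bash
python3 -c "
import cv2
a=cv2.imread('pics/scene.png')[150:350,200:500];b=cv2.imread('pics/side.png')[130:350,190:440]
cv2.imwrite('pics/crop.png',cv2.hconcat([cv2.resize(a,(400,300),interpolation=2),cv2.resize(b,(400,300),interpolation=2)]))"
```

```text
(no output)
```

View pics/crop.png

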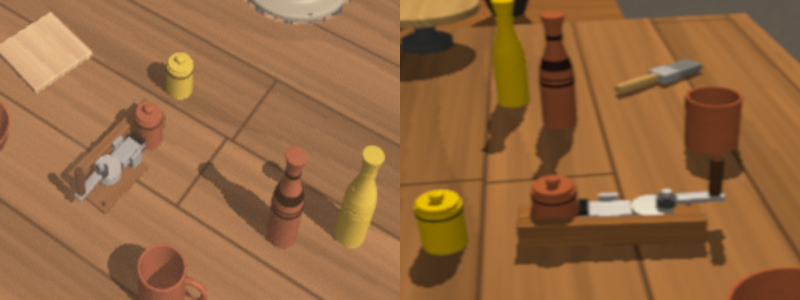

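Candidates in the scene picture: 
- **Jars:** terracotta at (310,235) in the nest, yellow at (336,200). 
- **Vases:** terracotta at (415,290), yellow at (467,290). 

I choose the two terracotta pieces, and the crop confirms both. The board is at (232,183) and the handle peg at (259,269), with the cam closed. The jig's +x points along about world -y.

```bash
cat >> h.py <<'E'
def circ(pts,r):
    from scipy.optimize import least_squares
    f=lambda c:np.hypot(*(pts[:,:2]-c).T)-r
    return least_squares(f,pts[:,:2].mean(0),loss='soft_l1',f_scale=.002).x
def sel(P,b):
    Q=P.reshape(-1,3); m=np.ones(len(Q),bool)
    for i in range(3): m&=(Q[:,i]>b[2*i])&(Q[:,i]<b[2*i+1])
    return Q[m]
E
python3 - <<'E'
from h import *
C=[]
for n in("scene","side"):
    c,im,d,P=grab(n); P=P[(d>0)]; C.append(P)
    for nm,b,r in(("vase",(.47,.58,.21,.32,.01,.07),.026),("jar",(.46,.545,-.08,.02,.045,.06),.0255),("peg",(.66,.72,-.08,0,.05,.093),.008)):
        s=sel(P,b); print(n,nm,len(s),np.round(circ(s,r),4) if len(s)>5 else '')
    s=sel(P,(.44,.7,-.12,-.045,.03,.039))
    if len(s)>20:
        (cx,cy),(w,h),a=cv2.minAreaRect((s[:,:2]*1000).astype(np.float32)); print(n,"bar",len(s),cx,cy,w,h,a)
    s=sel(P,(.38,.56,-.42,-.22,.008,.018)); print(n,"ware",len(s),cv2.minAreaRect((s[:,:2]*1000).astype(np.float32)))
E
```

```text
scene vase 351 [0.53   0.2654]
scene jar 90 [ 0.5067 -0.0294]
scene peg 86 [ 0.6865 -0.0413]
scene bar 469 567.4239501953125 -60.69404602050781 37.99292755126953 205.7557830810547 84.55951690673828
scene ware 1925 ((467.7367248535156, -320.6116943359375), (199.58773803710938, 173.92771911621094), 89.27452087402344)
side vase 510 [0.5303 0.2683]
side jar 205 [ 0.5066 -0.027 ]
side peg 179 [ 0.6862 -0.039 ]
side bar 1296 579.275634765625 -65.71043395996094 41.7452278137207 231.7591552734375 89.83599853515625
side ware 10293 ((469.1911315917969, -313.9384765625), (140.33030700683594, 140.10130310058594), 76.712646484375)
```

```bash
python3 -c "
from h import *
p,M,o=tool()
yaw=np.arctan2(M[1,0],M[0,0]); print(yaw)
print(intool([.64,-.08,.24]), 1.51-yaw)"
```

```text
0.26889878795335553
[ 595.8 -477.8    0.6] 1.2411012120466445
```

```bash
python3 -c "
from h import *
print(intool([.6863,-.040,.16]))"
python3 -m pendant '[[320,-240,0,0,0,-0.6],[320,-240,0,0,0,-0.6],[320,-240,0,0,0,-0.6],[320,-240,0,0,0,-0.6],[320,-240,0,0,0,-0.6],[320,-240,0,0,0,-0.6],[320,-240,0,0,0,-0.6],[320,-240,0,0,0,-0.6]]' 60
cat >> h.py <<'E'
def go(P,yaw): # tool-down target: shift (mm) and turn
    p,M,o=tool(); D=np.array([[np.cos(yaw),np.sin(yaw),0],[np.sin(yaw),-np.cos(yaw),0],[0,0,-1]]).T
    D=np.array([[np.cos(yaw),np.sin(yaw),0],[np.sin(yaw),-np.cos(yaw),0],[0,0,-1.]])
    print(intool(P),np.round(R.from_matrix(M.T@D).as_rotvec(),3),"t",o["time_s"],"q",np.round(o["qpos"],2),"F",np.round(o["contact_force"],1))
E
python3 -c "
from h import *
go([.6863,-.040,.16],1.505)"
```

```text
[ 651.1 -504.1   80.6]
time_s: 2.17
ee_pos: [0.3973, -0.4338, 0.2409]
orientation: [0.0, 0.907, 0.421, 0.0]
contact_force: [0.7, -0.3, -0.3]
grip_width: 0.641
grasp_force: 0.0
[487.3 -33.9  80.9] [ 0.001  0.    -0.637] t 2.1667 q [ 0.87  0.44 -0.19  1.91  0.11  0.8  -0.09] F [ 0.7 -0.3 -0.3]
```

```bash
python3 -m pendant '[[487,-34,60,0,0,-0.64],[487,-34,60,0,0,-0.64],[487,-34,60,0,0,-0.64],[487,-34,60,0,0,-0.64],[487,-34,60,0,0,-0.64],[487,-34,60,0,0,-0.64],[487,-34,60,0,0,-0.64],[487,-34,60,0,0,-0.64]]'
python3 -c "
from h import *
go([.6863,-.040,.16],1.505)"
```

```text
time_s: 2.83
ee_pos: [0.593, -0.1669, 0.1998]
orientation: [0.0, 0.729, 0.685, 0.0]
contact_force: [0.7, -0.7, 0.7]
grip_width: 0.644
grasp_force: 0.0
[132.5  85.2  39.8] [0.    0.    0.003] t 2.8333 q [ 0.43  0.54 -0.36  1.88  0.26  0.77 -0.14] F [ 0.7 -0.7  0.7]
```

```bash
python3 -m pendant '[[132,85,40,0,0,0],[132,85,40,0,0,0],[132,85,40,0,0,0],[132,85,40,0,0,0],[132,85,40,0,0,0],[132,85,40,0,0,0]]'
python3 - <<'E'
from h import *
go([.6863,-.040,.078],1.505)
c,im,d,P=grab("wrist","pics/w1.png")
s=sel(P[d>0],(.66,.715,-.07,-.01,.055,.1)); print(len(s),s[:,2].max() if len(s) else '', np.round(circ(s,.008),4) if len(s)>5 else '', s.mean(0) if len(s) else '')
E
```

```text
time_s: 3.33
ee_pos: [0.6855, -0.039, 0.159]
orientation: [-0.001, 0.727, 0.686, 0.0]
contact_force: [-1.5, -0.6, 0.1]
grip_width: 0.646
grasp_force: 0.0
[-1.1  0.9 81. ] [-0.001 -0.001  0.008] t 3.3333 q [ 0.18  0.66 -0.33  1.75  0.28  0.78 -0.34] F [-1.5 -0.6  0.1]
1041 0.09839376047245682 [ 0.6872 -0.0408] [ 0.6873331  -0.0371708   0.08717469]
```

View pics/w1.png

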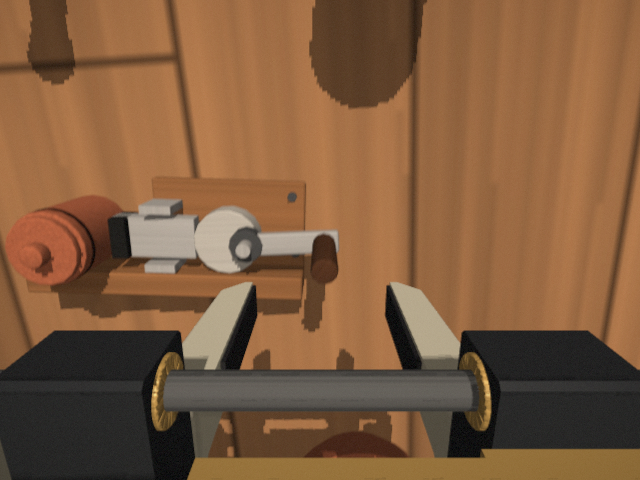

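The wrist picture shows the peg at (322,255), centred between the open fingers. The jar at (50,240) and the jig are as expected. I'll go down and grip.

```bash
python3 -m pendant '[[-1,2,40,0,0,0],[-1,2,81,0,0,0],[-1,2,81,0,0,0],[-1,2,81,0,0,0]]' && python3 -m pendant '[[0,0,0,0,0,0],[0,0,0,0,0,0],[0,0,0,0,0,0],[0,0,0,0,0,0],[0,0,0,0,0,0],[0,0,0,0,0,0]]' 0
python3 - <<'E'
from h import *
p,M,o=tool(); print(p, o["grip_width"]*93,o["grasp_force"],o["contact_force"])
# arc rows in tool frame: axis from TCP; open = clockwise from above = + about tool z
A=np.array([.6314,-.0363]); 
ny=np.array([.6314,-.0363,p[2]]); a=M.T@(ny-p); print(a*1000)
for th0,th1,n in((0,45,7),(45,90,7)):
    for t in np.linspace(0,th1-th0,n+1)[1:]:
        Q=R.from_rotvec([0,0,np.radians(t)]).as_matrix(); print(np.round((a-Q@a)*1000,0).astype(int)[:2],round(np.radians(t),2))
E
```

```text
time_s: 3.72
ee_pos: [0.6852, -0.045, 0.078]
orientation: [-0.001, 0.729, 0.684, -0.002]
contact_force: [0.2, 0.3, 0.6]
grip_width: 0.646
grasp_force: 0.0
time_s: 4.22
ee_pos: [0.6873, -0.0431, 0.0797]
orientation: [0.0, 0.729, 0.685, 0.0]
contact_force: [0.8, -0.9, -0.2]
grip_width: 0.262
grasp_force: 0.0
[ 0.68725005 -0.0431063   0.07972644] 24.360103949814818 0.0 [ 0.77124961 -0.91994179 -0.23475198]
[  3.33731349 -56.16416473  -0.05685903]
[-6 -1] 0.11
[-12  -2] 0.22
[-18  -4] 0.34
[-24  -7] 0.45
[-29 -10] 0.56
[-34 -14] 0.67
[-39 -19] 0.79
[-6 -1] 0.11
[-12  -2] 0.22
[-18  -4] 0.34
[-24  -7] 0.45
[-29 -10] 0.56
[-34 -14] 0.67
[-39 -19] 0.79
```

```bash
python3 -m pendant '[[2,0,0,0,0,0],[2,0,0,0,0,0],[2,0,0,0,0,0],[2,0,0,0,0,0]]' && python3 -m pendant '[[-6,-1,0,0,0,0.11],[-12,-1,0,0,0,0.22],[-18,-3,0,0,0,0.34],[-24,-6,0,0,0,0.45],[-29,-8,0,0,0,0.56],[-34,-12,0,0,0,0.67],[-39,-16,0,0,0,0.785]]' && python3 -m pendant '[[-6,-1,0,0,0,0.11],[-12,-1,0,0,0,0.22],[-18,-3,0,0,0,0.34],[-24,-6,0,0,0,0.45],[-29,-8,0,0,0,0.56],[-34,-12,0,0,0,0.67],[-39,-16,0,0,0,0.785],[-39,-16,0,0,0,0.785]]'
python3 -c "
from h import *
go([.6277,-.0912,.078],1.505-1.571)"
```

```text
time_s: 4.55
ee_pos: [0.6876, -0.0409, 0.0792]
orientation: [0.0, 0.729, 0.685, 0.0]
contact_force: [1.0, 0.4, 2.5]
grip_width: 0.162
grasp_force: 30.0
time_s: 5.13
ee_pos: [0.6703, -0.0792, 0.0793]
orientation: [0.001, 0.936, 0.352, 0.002]
contact_force: [4.5, -0.2, -0.4]
grip_width: 0.168
grasp_force: 30.0
time_s: 5.8
ee_pos: [0.629, -0.0939, 0.0792]
orientation: [0.001, 0.999, -0.034, 0.001]
contact_force: [1.5, -4.2, 2.2]
grip_width: 0.167
grasp_force: 30.0
[-1.5 -2.6  1.2] [ 0.001 -0.001 -0.003] t 5.8 q [-0.02  0.7   0.13  1.94 -0.16  0.52 -1.42] F [ 1.5 -4.2  2.2]
```

```bash
python3 -m pendant '[[0,0,0,0,0,0],[0,0,0,0,0,0],[0,0,-30,0,0,0],[0,0,-70,0,0,0],[0,0,-70,0,0,0],[0,0,-70,0,0,0]]' 72
python3 - <<'E'
from h import *
go([.5067,-.028,.130],1.505-1.571)
c,im,d,P=grab("wrist","pics/w2.png"); P=P[d>0]
s=sel(P,(.47,.54,-.07,.01,.045,.06)); print("jar",len(s),circ(s,.0255) if len(s)>5 else '')
s=sel(P,(.60,.66,-.125,-.06,.055,.1)); print("peg",len(s),circ(s,.008) if len(s)>5 else '')
E
```

```text
time_s: 6.3
ee_pos: [0.63, -0.0925, 0.1508]
orientation: [-0.0, 1.0, -0.029, 0.002]
contact_force: [-0.2, -0.3, -0.8]
grip_width: 0.544
grasp_force: 0.0
[-126.9  -57.1   20.5] [-0.001 -0.003  0.007] t 6.3 q [-0.04  0.6   0.15  1.9  -0.14  0.65 -1.43] F [-0.2 -0.3 -0.8]
jar 16 [ 0.50681177 -0.02813973]
peg 1128 [ 0.6297046  -0.09449827]
```

```bash
python3 -m pendant '[[-127,-57,10,0,0,0],[-127,-57,10,0,0,0],[-127,-57,10,0,0,0],[-127,-57,10,0,0,0],[-127,-57,10,0,0,0],[-127,-57,20,0,0,0]]'
python3 - <<'E'
from h import *
go([.5067,-.028,.062],1.505-1.571)
c,im,d,P=grab("wrist","pics/w2.png"); P=P[d>0]
s=sel(P,(.47,.54,-.07,.01,.045,.06)); print("jar",len(s),circ(s,.0255) if len(s)>5 else '')
s=sel(P,(.48,.53,-.055,0,.070,.085)); print("knob",len(s),s.mean(0),s[:,2].max())
E
```

```text
time_s: 6.85
ee_pos: [0.5058, -0.0277, 0.1291]
orientation: [-0.0, 1.0, -0.03, 0.0]
contact_force: [0.7, 0.6, 0.7]
grip_width: 0.774
grasp_force: 0.0
[ 0.8  0.3 67.1] [-0.    -0.001  0.007] t 6.85 q [-0.15  0.52  0.14  2.2  -0.16  0.43 -1.52] F [0.7 0.6 0.7]
jar 473 [ 0.50777674 -0.02849275]
knob 674 [ 0.50957592 -0.02858504  0.076997  ] 0.07960510223467157
```

View pics/w2.png

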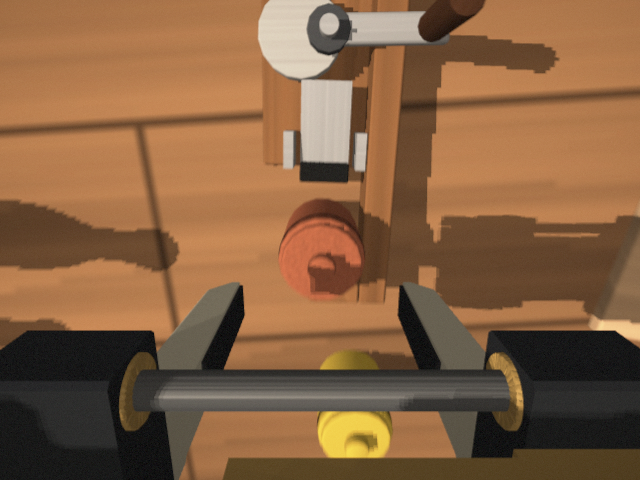

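The picture shows the terracotta jar at (321,260) centred between the fingers, the pad drawn back at (325,172) and the yellow jar at (353,420) well clear. I'll go down, grip and lift.

```bash
python3 -m pendant '[[1,0,35,0,0,0],[1,0,60,0,0,0],[1,0,68,0,0,0],[1,0,68,0,0,0],[1,0,68,0,0,0]]' && python3 -m pendant '[[0,0,0,0,0,0],[0,0,0,0,0,0],[0,0,0,0,0,0],[0,0,0,0,0,0],[0,0,0,0,0,0],[0,0,0,0,0,0]]' 20 && python3 -m pendant '[[0,0,-20,0,0,0],[0,0,-50,0,0,0],[0,0,-80,0,0,0],[0,0,-80,0,0,0]]'
python3 -c "
from h import *
go([.469,-.314,.130],1.505-1.571)"
```

```text
time_s: 7.32
ee_pos: [0.507, -0.0289, 0.06]
orientation: [0.0, 1.0, -0.031, -0.001]
contact_force: [0.9, -0.1, -0.0]
grip_width: 0.776
grasp_force: 0.0
time_s: 7.82
ee_pos: [0.507, -0.0282, 0.0614]
orientation: [-0.0, 1.0, -0.031, 0.001]
contact_force: [-0.8, -0.3, 5.6]
grip_width: 0.544
grasp_force: 30.0
time_s: 8.15
ee_pos: [0.5083, -0.0284, 0.1451]
orientation: [-0.0, 1.0, -0.031, 0.003]
contact_force: [0.1, -0.4, -0.7]
grip_width: 0.543
grasp_force: 30.0
[-21.7 287.4  14.7] [-0.001 -0.006  0.004] t 8.15 q [-0.16  0.49  0.15  2.19 -0.16  0.47 -1.52] F [ 0.1 -0.4 -0.7]
```

```bash
python3 -m pendant '[[-22,287,0,0,0,0],[-22,287,0,0,0,0],[-22,287,0,0,0,0],[-22,287,0,0,0,0],[-22,287,0,0,0,0],[-22,287,0,0,0,0],[-22,287,0,0,0,0],[-22,287,5,0,0,0]]'
python3 -m pendant '[[0,0,25,0,0,0],[0,0,50,0,0,0],[0,0,60,0,0,0],[0,0,60,0,0,0]]'
python3 - <<'E'
from h import *
go([.469,-.314,.0735],1.505-1.571)
c,im,d,P=grab("side","pics/s2.png"); P=P[d>0]
s=sel(P,(.44,.50,-.36,-.27,.017,.11)); print("jar",len(s),s[:,2].min(),s[:,2].max(),circ(s[s[:,2]<.06],.0255))
E
```

```text
time_s: 8.82
ee_pos: [0.4648, -0.3223, 0.1363]
orientation: [0.003, 0.999, -0.035, 0.001]
contact_force: [-0.1, -1.6, -1.2]
grip_width: 0.542
grasp_force: 30.0
time_s: 9.15
ee_pos: [0.4663, -0.3125, 0.0737]
orientation: [-0.001, 1.0, -0.03, -0.002]
contact_force: [0.1, 0.4, -1.8]
grip_width: 0.537
grasp_force: 30.0
[2.8 1.4 0.2] [-0.002  0.003  0.005] t 9.15 q [ 0.44  0.65  0.07  2.1  -0.11  0.39 -1.03] F [ 0.1  0.4 -1.8]
jar 764 0.017028415013836562 0.10984361872770904 [ 0.46543779 -0.31129784]
```

```bash
python3 -m pendant '[[2,1,0,0,0,0],[2,1,0,0,0,0],[2,1,0,0,0,0],[2,1,0,0,0,0]]'; python3 -m pendant '[[0,0,0.5,0,0,0],[0,0,1,0,0,0],[0,0,1.5,0,0,0],[0,0,2,0,0,0],[0,0,2,0,0,0]]'
```

```text
time_s: 9.53
ee_pos: [0.4694, -0.3145, 0.0767]
orientation: [0.0, 1.0, -0.03, 0.0]
contact_force: [-0.4, 0.6, -0.9]
grip_width: 0.542
grasp_force: 30.0
time_s: 9.95
ee_pos: [0.469, -0.3144, 0.0738]
orientation: [-0.0, 1.0, -0.031, -0.0]
contact_force: [-0.1, -0.3, -1.2]
grip_width: 0.541
grasp_force: 30.0
```

```bash
python3 -m pendant '[[0,0,0.5,0,0,0],[0,0,1,0,0,0],[0,0,1,0,0,0]]';  python3 -m pendant '[[0,0,0.5,0,0,0],[0,0,1,0,0,0],[0,0,1,0,0,0]]'
```

```text
time_s: 10.2
ee_pos: [0.469, -0.3145, 0.0728]
orientation: [-0.0, 1.0, -0.031, -0.0]
contact_force: [0.3, -0.2, -1.0]
grip_width: 0.542
grasp_force: 30.0
time_s: 10.45
ee_pos: [0.4692, -0.3146, 0.0722]
orientation: [0.0, 1.0, -0.031, 0.0]
contact_force: [0.0, -0.0, 2.7]
grip_width: 0.543
grasp_force: 30.0
```

```bash
python3 -m pendant '[[0,0,0,0,0,0],[0,0,0,0,0,0],[0,0,0,0,0,0],[0,0,0,0,0,0],[0,0,-30,0,0,0],[0,0,-70,0,0,0],[0,0,-110,0,0,0],[0,0,-150,0,0,0]]' 76
cat >> h.py <<'E'
JX=np.array([-.066,-.9978,0]); JY=np.array([.9978,-.066,0]); NEST=np.array([.507,-.0283,0])
def tilt(f,th,s): # f: forward unit vector (xy), th from vertical, s=+1: tool x on the forward-up side
    f=np.array([f[0],f[1],0.])/np.hypot(f[0],f[1]); z=f*np.sin(th)-np.array([0,0,np.cos(th)]); x=s*(f*np.cos(th)+np.array([0,0,np.sin(th)]))
    return np.stack([x,np.cross(z,x),z],1)
def goM(P,D):
    p,M,o=tool(); print(intool(P),np.round(R.from_matrix(M.T@D).as_rotvec(),3),"t",round(o["time_s"],2),"q",np.round(o["qpos"],2),"F",np.round(o["contact_force"],1))
E
python3 - <<'E'
from h import *
p,M,o=tool(); c=imaging.camera_model("wrist"); print("cam in tool",M.T@(np.array(c["position"])-p),(M.T@rot(c)).round(2).tolist())
f=np.array([-.5,-.866]); v=np.array([.5302,.267])
for s in(1,-1):
    goM([*(v-f*.12),.16],tilt(f,np.radians(45),s))
E
```

```text
time_s: 11.12
ee_pos: [0.4685, -0.3143, 0.2234]
orientation: [-0.0, 1.0, -0.031, -0.001]
contact_force: [0.1, -0.6, -0.1]
grip_width: 0.819
grasp_force: 0.0
cam in tool [ 0.07988301  0.00060813 -0.14396143] [[-0.0, -0.96, -0.29], [1.0, -0.0, 0.0], [-0.0, -0.29, 0.96]]
[  79.5 -691.4   63.6] [-0.791  0.491  1.912] t 11.12 q [ 0.4   0.43  0.13  2.   -0.08  0.72 -1.06] F [ 0.1 -0.6 -0.1]
[  79.5 -691.4   63.6] [-0.435 -0.701 -1.048] t 11.12 q [ 0.4   0.43  0.13  2.   -0.08  0.72 -1.06] F [ 0.1 -0.6 -0.1]
```

```bash
python3 - <<'E'
from h import *
f=np.array([-.5,-.866]); print(intool([.62,0,.27]))
goM([.65,.36,.27],tilt(f,np.radians(45),-1))
c,im,d,P=grab("side","pics/s3.png"); P=P[d>0]
s=sel(P,(.43,.51,-.36,-.27,.015,.11)); print("jar",len(s),s[:,2].max(),circ(s[s[:,2]<.06],.0255))
E
```

```text
[ 131.9 -323.   -46.6]
[ 139.8 -684.2  -46.5] [-0.435 -0.701 -1.048] t 11.12 q [ 0.4   0.43  0.13  2.   -0.08  0.72 -1.06] F [ 0.1 -0.6 -0.1]
jar 2517 0.09264891242645384 [ 0.46846485 -0.31345441]
```

```bash
python3 -m pendant '[[130,-323,-47,0,0,0],[130,-323,-47,0,0,0],[130,-323,-47,0,0,0],[130,-323,-47,0,0,0],[130,-323,-47,0,0,0],[130,-323,-47,0,0,0],[130,-323,-47,0,0,0],[130,-323,-47,0,0,0]]' 34
python3 -c "
from h import *
f=np.array([-.5,-.866])
goM([.65,.36,.27],tilt(f,np.radians(45),-1))"
```

```text
time_s: 11.83
ee_pos: [0.6113, -0.0141, 0.2666]
orientation: [0.0, 1.0, -0.031, -0.0]
contact_force: [0.4, 0.6, 0.3]
grip_width: 0.371
grasp_force: 0.0
[  15.8 -375.8   -3.4] [-0.434 -0.702 -1.048] t 11.83 q [-0.15  0.44  0.11  1.85 -0.06  0.86 -1.64] F [0.4 0.6 0.3]
```

```bash
python3 -m pendant '[[16,-376,-3,-0.43,-0.70,-1.05],[16,-376,-3,-0.43,-0.70,-1.05],[16,-376,-3,-0.43,-0.70,-1.05],[16,-376,-3,-0.43,-0.70,-1.05],[16,-376,-3,-0.43,-0.70,-1.05],[16,-376,-3,-0.43,-0.70,-1.05],[16,-376,-3,-0.43,-0.70,-1.05],[16,-376,-3,-0.43,-0.70,-1.05]]'
python3 -c "
from h import *
f=np.array([-.5,-.866])
goM([.65,.36,.27],tilt(f,np.radians(45),-1))"
```

```text
time_s: 12.5
ee_pos: [0.6456, 0.317, 0.269]
orientation: [0.148, 0.888, 0.352, -0.258]
contact_force: [1.8, 0.0, 0.5]
grip_width: 0.366
grasp_force: 0.0
[ 25.8 -27.2 -21.4] [-0.108 -0.175 -0.257] t 12.5 q [-0.59  0.84 -0.03  1.16  0.18  1.72 -1.46] F [1.8 0.  0.5]
```

```bash
python3 -m pendant '[[26,-27,-21,-0.11,-0.175,-0.26],[26,-27,-21,-0.11,-0.175,-0.26],[26,-27,-21,-0.11,-0.175,-0.26]]'
python3 -c "
from h import *
f=np.array([-.5,-.866]); D=tilt(f,np.radians(45),-1)
goM([.60,.388,.14],D);goM([.60,.388,.037],D);goM([.58,.3536,.037],D)"
```

```text
time_s: 12.75
ee_pos: [0.6479, 0.3597, 0.2578]
orientation: [0.177, 0.822, 0.437, -0.319]
contact_force: [0.6, -1.4, -1.8]
grip_width: 0.366
grasp_force: 0.0
[ 77.4 -57.   88. ] [-0.037 -0.037 -0.056] t 12.75 q [-0.8   0.97  0.31  1.03  0.06  1.86 -1.12] F [ 0.6 -1.4 -1.8]
[147.4 -58.2 163.5] [-0.037 -0.037 -0.056] t 12.75 q [-0.8   0.97  0.31  1.03  0.06  1.86 -1.12] F [ 0.6 -1.4 -1.8]
[118.3 -55.7 190.5] [-0.037 -0.037 -0.056] t 12.75 q [-0.8   0.97  0.31  1.03  0.06  1.86 -1.12] F [ 0.6 -1.4 -1.8]
```

```bash
python3 -m pendant '[[77,-57,88,-0.04,-0.04,-0.06],[77,-57,88,-0.04,-0.04,-0.06],[77,-57,88,-0.04,-0.04,-0.06],[77,-57,88,-0.04,-0.04,-0.06],[77,-57,88,-0.04,-0.04,-0.06]]'
python3 -c "
from h import *
f=np.array([-.5,-.866]); D=tilt(f,np.radians(45),-1)
goM([.60,.388,.14],D);goM([.60,.388,.037],D);goM([.58,.3536,.037],D)"
```

```text
time_s: 13.17
ee_pos: [0.6015, 0.3821, 0.141]
orientation: [0.195, 0.8, 0.458, -0.333]
contact_force: [-0.6, 0.3, 0.8]
grip_width: 0.363
grasp_force: 0.0
[ 3.7 -4.2 -2.4] [ 0.001  0.007 -0.007] t 13.17 q [-0.86  1.05  0.28  1.16  0.06  1.69 -1.17] F [-0.6  0.3  0.8]
[77.1 -4.8 69.9] [ 0.001  0.007 -0.007] t 13.17 q [-0.86  1.05  0.28  1.16  0.06  1.69 -1.17] F [-0.6  0.3  0.8]
[49.1 -4.8 98.2] [ 0.001  0.007 -0.007] t 13.17 q [-0.86  1.05  0.28  1.16  0.06  1.69 -1.17] F [-0.6  0.3  0.8]
```

```bash
python3 -m pendant '[[35,-3,30,0,0.01,-0.01],[65,-5,58,0,0.01,-0.01],[77,-5,70,0,0.01,-0.01],[77,-5,70,0,0.01,-0.01],[77,-5,70,0,0.01,-0.01]]'
python3 - <<'E'
from h import *
f=np.array([-.5,-.866]); D=tilt(f,np.radians(45),-1)
c,im,d,P=grab("wrist","pics/w3.png"); P=P[d>0]
s=sel(P,(.49,.57,.22,.31,.012,.07)); print("vase",len(s),circ(s,.026) if len(s)>5 else '')
v=np.array([.5302,.267]); 
goM([*(v-f*.055),.037],D)
E
```

```text
time_s: 13.58
ee_pos: [0.6035, 0.3867, 0.0407]
orientation: [0.191, 0.802, 0.462, -0.328]
contact_force: [0.4, -0.3, -0.1]
grip_width: 0.363
grasp_force: 0.0
vase 3371 [0.53106759 0.26653987]
[-58.   -3.8  63.9] [ 0.002 -0.009 -0.003] t 13.63 q [-0.86  1.15  0.26  1.17  0.04  1.57 -1.2 ] F [0.  0.6 0.9]
```

View pics/w3.png

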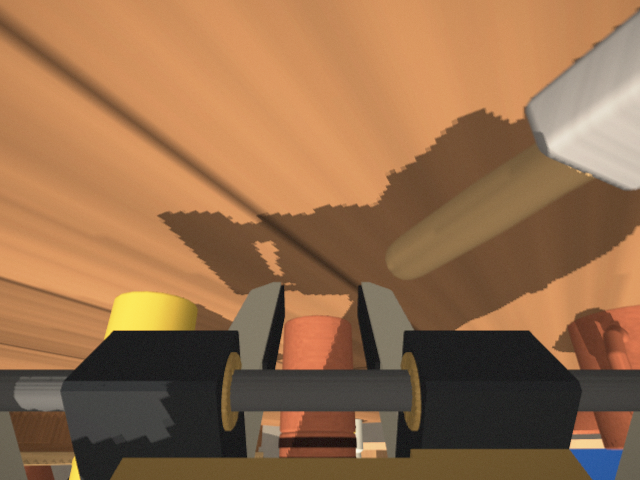

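The picture shows the terracotta vase foot at (318,350), centred between the two fingers. The yellow vase at (155,315) is off to the left, and the brush at upper right (580,130) lies behind and is clear. I'll close in on the foot.

```bash
python3 -m pendant '[[-20,-1,22,0,-0.01,0],[-40,-3,44,0,-0.01,0],[-58,-4,62,0,-0.01,0],[-58,-4,62,0,-0.01,0],[-58,-4,62,0,-0.01,0]]'
cat >> h.py <<'E'
def plan(s0,s1,n,off=.040,lat=None,z=.037,yaw=None,hold=0):
    # vase axis progress s (m, jig x relative to nest, negative before), rows relative to current pose
    p,M,o=tool()
    for s in list(np.linspace(s0,s1,n+1)[1:]):
        k=np.clip((s+.26)/.13,0,1); a=np.radians(26)*(1-k) if yaw is None else yaw
        la=.0037+(.0008-.0037)*np.clip((s+.29)/.2,0,1) if lat is None else lat
        f=np.cos(a)*JX[:2]-np.sin(a)*JY[:2]
        v=NEST[:2]+s*JX[:2]+la*JY[:2]; D=tilt(f,np.radians(45),-1); P=np.array([*(v-f*off),z])
        sh=M.T@(P-p)*1000; r=R.from_matrix(M.T@D).as_rotvec()
        print("["+",".join(f"{x:g}" for x in [*(np.round(sh*2)/2),*np.round(r,2)])+"]",end=",")
    print("\n",np.round(p,4),"t",round(o["time_s"],2),"F",np.round(o["contact_force"],1),"q",np.round(o["qpos"],2))
E
python3 - <<'E'
from h import *
plan(-.311,-.270,8)
E
```

```text
time_s: 14.05
ee_pos: [0.5579, 0.316, 0.0396]
orientation: [0.192, 0.801, 0.461, -0.33]
contact_force: [-0.3, -0.0, -0.6]
grip_width: 0.364
grasp_force: 0.0
[-3.5,-4,7,-0,-0,-0.01],[-7,-1.5,10.5,-0,-0,-0.01],[-10,0.5,13.5,-0,-0,-0.01],[-13.5,3,17,-0,-0,-0.01],[-16.5,5,20,-0,-0,-0.01],[-20,7.5,23.5,-0,-0,-0.01],[-23,9.5,26.5,-0,-0,-0.01],[-26.5,11.5,30,-0,-0,-0.01],
 [0.5579 0.316  0.0396] t 14.05 F [-0.3 -0.  -0.6] q [-0.85  1.07  0.26  1.42  0.06  1.4  -1.19]
```

```bash
python3 -m pendant '[[-4,0,4,0,0,0],[-7,0,8,0,0,0],[-9,0,11,0,0,0],[-9,0,11,0,0,0]]'
python3 - <<'E'
from h import *
plan(-.298,-.258,8)
E
```

```text
time_s: 14.38
ee_pos: [0.5498, 0.304, 0.0349]
orientation: [0.193, 0.8, 0.462, -0.331]
contact_force: [2.6, 1.2, 0.8]
grip_width: 0.364
grasp_force: 0.6
[-5,3,2,-0,0,-0],[-8,5,5,-0,0,-0],[-11,7,8,-0,0,-0],[-14.5,9.5,11.5,-0,0,-0],[-17.5,11.5,14.5,-0,0,-0],[-21,13.5,18,-0,0,-0],[-24,16,21,-0,0,-0],[-27,17.5,24,-0.01,0,-0.01],
 [0.5498 0.304  0.0349] t 14.38 F [2.6 1.2 0.8] q [-0.85  1.06  0.26  1.46  0.06  1.37 -1.19]
```

Contact is at the expected offset, about 42 mm. I'll push slowly.

```bash
python3 -m pendant '[[-3,1.5,2,0,0,0],[-6,3.5,4,0,0,0],[-9,6,7,0,0,0],[-13,8.5,10,0,0,0],[-17,11,14,0,0,0],[-20.5,13.5,17.5,0,0,0],[-24,16,21,0,0,0],[-27,17.5,24,0,0,0]]'
python3 - <<'E'
from h import *
c,im,d,P=grab("wrist"); P=P[d>0]
v0=np.array([.531,.2665]);p,M,o=tool();
s=sel(P,(.48,.57,.15,.31,.012,.07)); v=circ(s,.026); r=np.array([*v,0])-NEST
print("vase",len(s),v,"jig x,y",r@JX,r@JY,"off",np.hypot(*(p[:2]-v)))
s=sel(P,(.44,.6,.13,.33,.17,.2)); print('lip',len(s),s.mean(0) if len(s) else '')
plan(-.260,-.212,8)
E
```

```text
time_s: 15.05
ee_pos: [0.5463, 0.2632, 0.0369]
orientation: [0.192, 0.8, 0.461, -0.332]
contact_force: [0.4, 1.4, -1.6]
grip_width: 0.367
grasp_force: 1.2
vase 11964 [0.54962484 0.27112086] jig x,y -0.3015753712616426 0.022769284860788778 off 0.009498681461045292
lip 0 
[-1.5,1,1.5,-0.02,0,-0.02],[-5,2.5,5.5,-0.03,0,-0.03],[-9,4.5,9,-0.05,0,-0.05],[-13,6,13,-0.06,0,-0.06],[-17,8,17,-0.08,0,-0.08],[-20.5,9.5,21,-0.09,0,-0.09],[-24.5,11.5,25,-0.11,0,-0.11],[-28.5,13,29,-0.12,0,-0.12],
 [0.5463 0.2622 0.0371] t 15.1 F [ 1.   0.3 -1. ] q [-0.83  1.04  0.27  1.54  0.09  1.31 -1.17]
```

```bash
cat >> h.py <<'E'
def vase(y0,y1,n="side"):
    c,im,d,P=grab(n); I=im.astype(int); m=(d>0)&(I[...,0]>1.8*I[...,1])&(P[...,0]>.46)&(P[...,0]<.58)&(P[...,1]>y0)&(P[...,1]<y1)
    Q=P[m]; s=Q[(Q[:,2]>.015)&(Q[:,2]<.07)]; v=circ(s,.026); r=np.array([*v,0])-NEST; p=tool()[0]
    t=Q[Q[:,2]>.14]; u=circ(t,.015) if len(t)>10 else None
    print("vase",len(s),np.round(v,4),"jig",np.round([r@JX,r@JY],4),"off",np.round([(np.array([*v,0])-p)@JX,(np.array([*v,0])-p)@JY],4),"top",u,Q[:,2].max())
E
python3 - <<'E'
from h import *
vase(.15,.31); plan(-.260,-.212,8)
E
```

```text
vase 442 [0.5248 0.2287] jig [-0.2576  0.0008] off [ 0.0355 -0.0192] top [0.52444972 0.22712461] 0.19711242915027077
[-1.5,1,2,-0.02,0,-0.02],[-5.5,3,5.5,-0.03,0,-0.03],[-9.5,4.5,9.5,-0.05,0,-0.05],[-13.5,6.5,13.5,-0.06,0,-0.06],[-17,8,17.5,-0.08,0,-0.08],[-21,10,21.5,-0.09,0,-0.09],[-25,11.5,25.5,-0.11,0,-0.11],[-29,13.5,29,-0.12,0,-0.12],
 [0.5463 0.2628 0.0371] t 15.15 F [ 0.9  0.9 -1.6] q [-0.83  1.04  0.27  1.54  0.09  1.31 -1.17]
```

```bash
python3 -m pendant '[[-2,1,2,-0.02,0,-0.02],[-5.5,3,5.5,-0.03,0,-0.03],[-9.5,5,9.5,-0.05,0,-0.05],[-13.5,7,13.5,-0.06,0,-0.06],[-17,8.5,17.5,-0.08,0,-0.08],[-21,10.5,21.5,-0.09,0,-0.09],[-25,12,25.5,-0.11,0,-0.11],[-29,14,29,-0.12,0,-0.12]]'
python3 - <<'E'
from h import *
vase(.1,.31); plan(-.212,-.164,8)
E
```

```text
time_s: 15.82
ee_pos: [0.5377, 0.2212, 0.0369]
orientation: [0.22, 0.757, 0.529, -0.314]
contact_force: [-0.3, 2.6, -0.5]
grip_width: 0.367
grasp_force: 1.5
vase 466 [0.5227 0.1855] jig [-0.2144  0.0016] off [ 0.0353 -0.0123] top [0.52332358 0.18732936] 0.19687781333255733
[-3.5,0.5,4,-0.01,0,-0.01],[-7.5,1.5,8,-0.03,0,-0.03],[-11.5,2,12,-0.04,0,-0.04],[-16,3,16,-0.06,0,-0.06],[-20,3.5,20.5,-0.07,0,-0.07],[-24,4.5,24.5,-0.09,0,-0.09],[-28,5,28.5,-0.1,0,-0.1],[-32.5,6,33,-0.12,0,-0.12],
 [0.5373 0.2199 0.0372] t 15.87 F [ 0.6 -0.8 -0.4] q [-0.85  1.    0.27  1.68  0.2   1.17 -1.11]
```

```bash
python3 -m pendant '[[-3.5,0.5,4,-0.01,0,-0.01],[-7.5,1.5,8,-0.03,0,-0.03],[-11.5,2,12,-0.04,0,-0.04],[-16,3,16,-0.06,0,-0.06],[-20,3.5,20.5,-0.07,0,-0.07],[-24,4.5,24.5,-0.09,0,-0.09],[-28,5,28.5,-0.1,0,-0.1],[-32,6,32.5,-0.12,0,-0.12]]'
python3 - <<'E'
from h import *
vase(.05,.31); plan(-.164,-.116,8)
E
```

```text
time_s: 16.53
ee_pos: [0.5278, 0.1761, 0.0367]
orientation: [0.246, 0.71, 0.591, -0.295]
contact_force: [0.2, 3.5, 0.8]
grip_width: 0.365
grasp_force: 2.0
vase 519 [0.5193 0.1387] jig [-0.1674  0.0013] off [ 0.0367 -0.0053] top [0.51962369 0.14031438] 0.19764301029302644
[-4.5,-0,4.5,-0.01,0,-0.01],[-9,-0.5,8.5,-0.03,0,-0.03],[-13,-0.5,13,-0.04,0,-0.04],[-17.5,-1,17.5,-0.06,0,-0.06],[-21.5,-1,21.5,-0.07,0,-0.07],[-26,-1,26,-0.08,0,-0.08],[-30,-0.5,30,-0.08,0,-0.08],[-34,0,34.5,-0.08,0,-0.08],
 [0.527  0.175  0.0369] t 16.58 F [-0.5  0.2 -1.7] q [-0.87  0.96  0.29  1.83  0.33  1.01 -1.08]
```

```bash
python3 -m pendant '[[-4.5,0,4.5,-0.01,0,-0.01],[-9,-0.5,8.5,-0.03,0,-0.03],[-13,-0.5,13,-0.04,0,-0.04],[-17.5,-1,17.5,-0.06,0,-0.06],[-21.5,-1,21.5,-0.07,0,-0.07],[-26,-1,26,-0.08,0,-0.08],[-30,-0.5,30,-0.08,0,-0.08],[-34,0,34.5,-0.08,0,-0.08]]'
python3 - <<'E'
from h import *
vase(.02,.31); plan(-.116,-.068,8)
E
```

```text
time_s: 17.25
ee_pos: [0.519, 0.1286, 0.0365]
orientation: [0.262, 0.676, 0.629, -0.281]
contact_force: [0.8, 3.7, 1.8]
grip_width: 0.366
grasp_force: 1.9
vase 555 [0.5148 0.0906] jig [-1.192e-01 -1.000e-04] off [ 0.0366 -0.0016] top [0.5153646  0.09230812] 0.19668140996760286
[-4,-0.5,4,-0,0,-0],[-8.5,-0.5,8,-0,0,-0],[-12.5,-0.5,12.5,-0,0,-0],[-17,-0.5,17,-0,0,-0],[-21,-0.5,21,-0,0,-0],[-25.5,-0.5,25.5,-0,0,-0],[-29.5,-0.5,29.5,-0,0,-0],[-34,-0.5,34,-0,0,-0],
 [0.5189 0.127  0.0368] t 17.3 F [ 0.5  0.4 -0.7] q [-0.87  0.94  0.32  1.96  0.44  0.86 -1.07]
```

```bash
python3 -m pendant '[[-4,0.5,4,0,0,0],[-8.5,1,8,0,0,0],[-12.5,1.5,12.5,0,0,0],[-17,2,17,0,0,0],[-21,2,21,0,0,0],[-25.5,2,25.5,0,0,0],[-29.5,2,29.5,0,0,0],[-34,2,34,0,0,0]]'
python3 - <<'E'
from h import *
vase(-.02,.31); plan(-.068,-.028,8,lat=.003)
E
```

```text
time_s: 17.97
ee_pos: [0.5176, 0.0805, 0.0366]
orientation: [0.262, 0.676, 0.629, -0.281]
contact_force: [-0.1, 2.9, 0.5]
grip_width: 0.367
grasp_force: 1.7
vase 600 [0.5134 0.0424] jig [-0.071   0.0017] off [ 0.0366 -0.0015] top [0.51380971 0.04396431] 0.1968532826225115
[-3,-0,3,-0,0,-0],[-6.5,-0,6.5,-0,0,-0],[-10.5,-0,10.5,-0,0,-0],[-14,-0,14,-0,0,-0],[-17.5,0,17.5,-0,0,-0],[-21,0,21,-0,0,-0],[-24.5,0,24.5,-0,0,-0],[-28,0,28,-0,0,-0],
 [0.5172 0.0788 0.037 ] t 18.02 F [1.4 1.  0.4] q [-0.83  0.93  0.35  2.02  0.49  0.78 -1.07]
```

```bash
python3 -m pendant '[[-3,0,3,0,0,0],[-6.5,0,6.5,0,0,0],[-10.5,0,10.5,0,0,0],[-14,0,14,0,0,0],[-17.5,0,17.5,0,0,0],[-21,0,21,0,0,0],[-24.5,0,24.5,0,0,0],[-28,0,28,0,0,0]]'
python3 - <<'E'
from h import *
vase(-.06,.31)
c,im,d,P=grab("wrist","pics/w4.png")
c,im,d,P=grab("scene"); cv2.imwrite("pics/c4.png",cv2.resize(im[170:300,230:390,::-1],(800,600),interpolation=2)[:, :])
plan(-.028,-.002,8,lat=.003)
E
```

```text
time_s: 18.68
ee_pos: [0.5147, 0.041, 0.0367]
orientation: [0.262, 0.676, 0.629, -0.281]
contact_force: [0.1, 2.6, 1.3]
grip_width: 0.364
grasp_force: 1.6
vase 642 [0.5106 0.0028] jig [-0.0313  0.0015] off [ 0.0371 -0.0014] top [0.51090051 0.00471101] 0.19714214244818368
[-3,0,3,-0,0,-0],[-5.5,0,5.5,-0,0,-0],[-8,0,7.5,-0,0,-0],[-10,0,10,-0,0,-0],[-12.5,0,12.5,-0,0,-0],[-14.5,0,14.5,-0,0,-0],[-17,0,17,-0,0,-0],[-19,0,19.5,-0,0,-0],
 [0.5146 0.0405 0.0369] t 18.83 F [-0.2  0.4 -0.1] q [-0.8   0.93  0.38  2.07  0.53  0.72 -1.07]
```

View pics/c4.png

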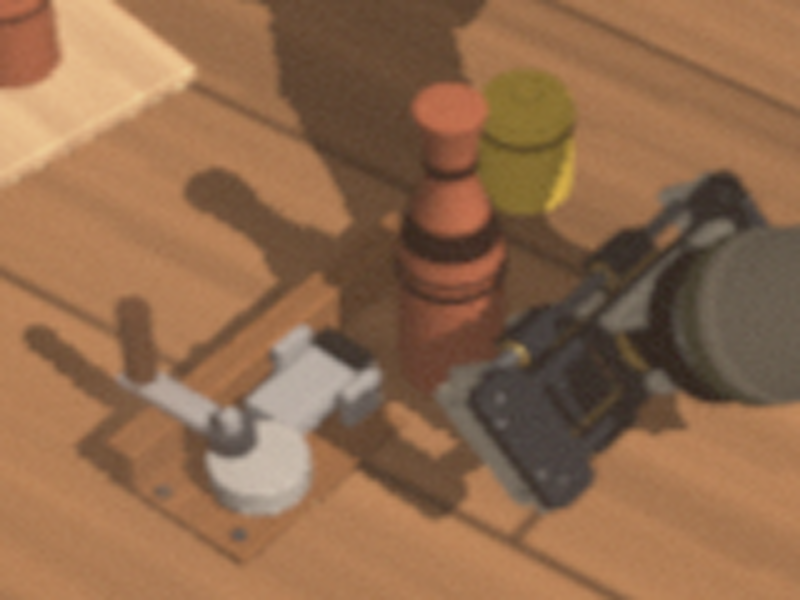

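The vase stands upright at the nest's mouth, (450,250) in the crop, with the pad open to its left at (345,350). The hand touches only the foot. I'll continue to the stop.

```bash
python3 -m pendant '[[-2.5,0,2.5,0,0,0],[-5,0,5,0,0,0],[-7.5,0,7.5,0,0,0],[-10,0,10,0,0,0],[-12.5,0,12.5,0,0,0],[-14.5,0,14.5,0,0,0],[-17,0,17,0,0,0],[-19,0,19,0,0,0]]'
python3 - <<'E'
from h import *
vase(-.09,.31)
plan(-.002,.004,6,lat=.003)
E
```

```text
time_s: 19.5
ee_pos: [0.5129, 0.0142, 0.0368]
orientation: [0.262, 0.676, 0.629, -0.281]
contact_force: [-0.2, 3.2, 0.6]
grip_width: 0.365
grasp_force: 1.4
vase 512 [ 0.5086 -0.024 ] jig [-0.0044  0.0013] off [ 0.0378 -0.0016] top [ 0.50930034 -0.0222345 ] 0.1971963454593318
[-1,0,1,-0,0,-0],[-1.5,0,1.5,-0,0,-0],[-2.5,0,2,-0,0,-0],[-3,0,3,-0,0,-0],[-3.5,0,3.5,-0,0,-0],[-4.5,0,4.5,-0,0,-0],
 [0.5127 0.0136 0.0369] t 19.55 F [-0.2  2.6 -0.3] q [-0.78  0.93  0.4   2.1   0.57  0.67 -1.08]
```

```bash
python3 -m pendant '[[-0.5,0,0.5,0,0,0],[-1,0,1,0,0,0],[-1.5,0,1.5,0,0,0],[-2,0,2,0,0,0],[-2,0,2,0,0,0]]'; python3 -m pendant '[[-0.5,0,0.5,0,0,0],[-1,0,1,0,0,0],[-1,0,1,0,0,0]]'
```

```text
time_s: 19.97
ee_pos: [0.5127, 0.0119, 0.0368]
orientation: [0.262, 0.676, 0.629, -0.281]
contact_force: [0.9, 3.3, 0.2]
grip_width: 0.367
grasp_force: 1.3
time_s: 20.22
ee_pos: [0.5127, 0.0108, 0.0367]
orientation: [0.262, 0.676, 0.63, -0.28]
contact_force: [-0.7, 4.6, 0.5]
grip_width: 0.368
grasp_force: 2.1
```

```bash
python3 -m pendant '[[-0.5,0,0.5,0,0,0],[-1,0,1,0,0,0],[-1,0,1,0,0,0]]'; python3 -m pendant '[[-0.5,0,0.5,0,0,0],[-1,0,1,0,0,0],[-1,0,1,0,0,0]]'; python3 -c "
from h import *
vase(-.09,.1)"
```

```text
time_s: 20.47
ee_pos: [0.5129, 0.0103, 0.0365]
orientation: [0.262, 0.676, 0.63, -0.28]
contact_force: [0.2, 9.1, 3.3]
grip_width: 0.366
grasp_force: 4.1
time_s: 20.72
ee_pos: [0.513, 0.01, 0.0363]
orientation: [0.261, 0.676, 0.63, -0.279]
contact_force: [-2.1, 13.5, 6.6]
grip_width: 0.366
grasp_force: 6.4
vase 485 [ 0.5084 -0.0272] jig [-0.0012  0.0014] off [ 0.0373 -0.0021] top [ 0.50882528 -0.02551833] 0.1970294051063825
```

```bash
python3 -m pendant '[[5,0,-5,0,0,0],[20,0,-20,0,0,0],[45,0,-45,0,0,0],[70,0,-70,0,0,0],[55,0,-95,0,0,0],[30,0,-120,0,0,0],[5,0,-145,0,0,0],[5,0,-145,0,0,0]]'
python3 - <<'E'
from h import *
vase(-.09,.1)
go([.63,.10,.24],-.066); go([.63,-.0945,.13],-.066)
E
```

```text
time_s: 21.43
ee_pos: [0.5213, 0.1129, 0.1408]
orientation: [0.263, 0.677, 0.628, -0.279]
contact_force: [-0.1, -0.3, 0.5]
grip_width: 0.365
grasp_force: 0.0
vase 500 [ 0.5084 -0.0271] jig [-0.0013  0.0013] off [ 0.1407 -0.003 ] top [ 0.50894471 -0.02558001] 0.19667311047004882
[-75.3 110.4 -67.9] [0.615 0.613 1.475] t 21.4833 q [-0.87  0.77  0.34  1.96  0.45  0.99 -0.99] F [ 0.3  0.1 -0.3]
[-134.4  124.   147.2] [0.615 0.613 1.475] t 21.4833 q [-0.87  0.77  0.34  1.96  0.45  0.99 -0.99] F [ 0.3  0.1 -0.3]
```

```bash
python3 -m pendant '[[-75,110,-68,0.61,0.61,1.47],[-75,110,-68,0.61,0.61,1.47],[-75,110,-68,0.61,0.61,1.47],[-75,110,-68,0.61,0.61,1.47],[-75,110,-68,0.61,0.61,1.47],[-75,110,-68,0.61,0.61,1.47],[-75,110,-68,0.61,0.61,1.47],[-75,110,-68,0.61,0.61,1.47]]' 50
python3 -c "
from h import *
go([.63,.10,.24],-.066)"
```

```text
time_s: 22.15
ee_pos: [0.629, 0.1005, 0.2354]
orientation: [0.121, 0.947, 0.266, -0.131]
contact_force: [0.1, 0.0, -0.3]
grip_width: 0.539
grasp_force: 0.0
[-0.9  1.6 -4.4] [0.256 0.258 0.608] t 22.15 q [-0.63  0.65  0.45  1.67 -0.01  1.13 -1.24] F [ 0.1  0.  -0.3]
```

```bash
python3 -m pendant '[[-1,2,-4,0.256,0.258,0.61],[-1,2,-4,0.256,0.258,0.61],[-1,2,-4,0.256,0.258,0.61],[-1,2,-4,0.256,0.258,0.61],[-1,2,-4,0.256,0.258,0.61],[-1,2,-4,0.256,0.258,0.61],[-1,2,-4,0.256,0.258,0.61]]' 50
python3 -c "
from h import *
go([.6297,-.0935,.24],-.066); go([.6297,-.0935,.15],-.066)"
```

```text
time_s: 22.73
ee_pos: [0.6287, 0.0978, 0.2403]
orientation: [0.001, 0.999, -0.034, -0.001]
contact_force: [0.2, -1.2, -0.5]
grip_width: 0.538
grasp_force: 0.0
[ 14.1 190.8   0.5] [ 0.001  0.001 -0.003] t 22.7333 q [-0.58  0.54  0.51  1.83 -0.33  0.86 -1.55] F [ 0.2 -1.2 -0.5]
[ 14.2 190.7  90.5] [ 0.001  0.001 -0.003] t 22.7333 q [-0.58  0.54  0.51  1.83 -0.33  0.86 -1.55] F [ 0.2 -1.2 -0.5]
```

```bash
python3 -m pendant '[[14,191,20,0,0,0],[14,191,40,0,0,0],[14,191,60,0,0,0],[14,191,80,0,0,0],[14,191,90,0,0,0],[14,191,90,0,0,0],[14,191,90,0,0,0]]'
python3 - <<'E'
from h import *
c,im,d,P=grab("wrist","pics/w5.png"); P=P[d>0]
s=sel(P,(.60,.66,-.125,-.06,.055,.1)); print("peg",len(s),circ(s,.008) if len(s)>5 else '')
go([.6297,-.0935,.079],-.066)
E
```

```text
time_s: 23.32
ee_pos: [0.6306, -0.0942, 0.1481]
orientation: [0.001, 0.999, -0.032, -0.003]
contact_force: [-0.1, 0.5, -0.2]
grip_width: 0.537
grasp_force: 0.0
peg 1182 [ 0.62973223 -0.09452731]
[-1.6  1.6 70.6] [0.002 0.004 0.005] t 23.3667 q [-0.22  0.64  0.42  1.9  -0.39  0.69 -1.19] F [-0.2  0.4  0.4]
```

View pics/w5.png

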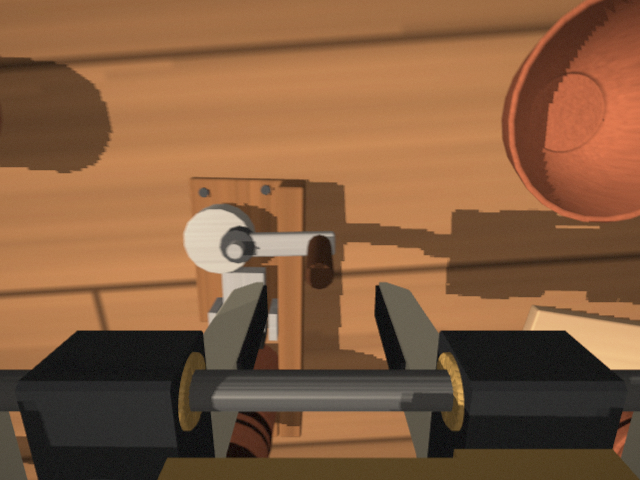

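The picture shows the peg at (320,262) between the fingers, with the bowl at upper right clear of them. I'll go down and grip.

```bash
python3 -m pendant '[[-1,1,35,0,0,0.005],[-1,1,60,0,0,0.005],[-1,1,71,0,0,0.005],[-1,1,71,0,0,0.005]]' && python3 -m pendant '[[0,0,0,0,0,0],[0,0,0,0,0,0],[0,0,0,0,0,0],[0,0,0,0,0,0],[0,0,0,0,0,0],[0,0,0,0,0,0],[0,0,0,0,0,0]]' 0
python3 - <<'E'
from h import *
p,M,o=tool(); print(np.round(p,4),o["grip_width"]*93,o["grasp_force"],o["contact_force"])
A=np.array([.6322,-.0372]); e=np.arctan2(-.0408-A[1],.6872-A[0]); b=np.arctan2(p[1]-A[1],p[0]-A[0]); print(b,e,np.hypot(*(p[:2]-A)),np.hypot(.055,.0036))
r0=np.hypot(*(p[:2]-A))
for k in range(1,15):
    t=b+(e-b)*k/14; r=r0+(.0551-r0)*k/14; P=np.array([A[0]+r*np.cos(t),A[1]+r*np.sin(t),p[2]])
    print(k,np.round(M.T@(P-p)*1000,1)[:2],round(-(e-b)*k/14,3))
E
```

```text
time_s: 23.7
ee_pos: [0.6309, -0.0898, 0.0785]
orientation: [0.0, 1.0, -0.031, -0.002]
contact_force: [0.2, 0.4, 0.4]
grip_width: 0.537
grasp_force: 0.0
time_s: 24.28
ee_pos: [0.6318, -0.0941, 0.0812]
orientation: [0.001, 0.999, -0.034, 0.001]
contact_force: [-0.8, -5.2, 5.3]
grip_width: 0.167
grasp_force: 30.0
[ 0.6318 -0.0941  0.0812] 15.543462173256975 30.002519488334656 [-0.76586293 -5.18995712  5.31467309]
-1.5773298662897413 -0.06536130942571426 0.05688963399737932 0.05511769225938256
1 [ 6.1 -0.8] -0.108
2 [12.  -2.3] -0.216
3 [17.8 -4.4] -0.324
4 [23.2 -7.1] -0.432
5 [ 28.3 -10.4] -0.54
6 [ 33.1 -14.2] -0.648
7 [ 37.4 -18.5] -0.756
8 [ 41.1 -23.2] -0.864
9 [ 44.4 -28.2] -0.972
10 [ 47.1 -33.6] -1.08
11 [ 49.2 -39.2] -1.188
12 [ 50.6 -45. ] -1.296
13 [ 51.5 -50.9] -1.404
14 [ 51.6 -56.9] -1.512
```

```bash
python3 -m pendant '[[5,-1,0,0,0,-0.11],[11,-2.5,0,0,0,-0.22],[17,-4.5,0,0,0,-0.33],[22.5,-7,0,0,0,-0.44],[28,-10.5,0,0,0,-0.55],[33,-14,0,0,0,-0.66],[37,-18.5,0,0,0,-0.77]]'
python3 - <<'E'
from h import *
vase(-.09,.1)
p,M,o=tool(); print(np.round(p,4),o["grip_width"]*93,o["grasp_force"],o["contact_force"])
A=np.array([.6322,-.0372]); e=np.arctan2(-.0408-A[1],.6872-A[0]); b=np.arctan2(p[1]-A[1],p[0]-A[0]); print(b,e,np.hypot(*(p[:2]-A)))
r0=np.hypot(*(p[:2]-A))
for k in range(1,8):
    t=b+(e-b)*k/7; r=r0+(.0551-r0)*k/7; P=np.array([A[0]+r*np.cos(t),A[1]+r*np.sin(t),p[2]])
    print(k,np.round(M.T@(P-p)*1000,1)[:2],round(-(e-b)*k/7,3))
E
```

```text
time_s: 24.87
ee_pos: [0.6703, -0.0791, 0.0812]
orientation: [0.002, 0.938, 0.346, 0.0]
contact_force: [0.2, -7.8, 3.5]
grip_width: 0.168
grasp_force: 30.0
vase 473 [ 0.5085 -0.0271] jig [-0.0013  0.0014] off [-0.0403 -0.1657] top [ 0.50919953 -0.02555067] 0.1969365962464098
[ 0.6712 -0.0783  0.0812] 15.534449326352515 30.004200339317322 [ 1.07959287 -8.21447033  3.85498702]
-0.8115374369650216 -0.06536130942571426 0.05661643352896749
1 [ 6.  -0.8] -0.107
2 [11.8 -2.2] -0.213
3 [17.4 -4.2] -0.32
4 [22.8 -6.9] -0.426
5 [ 27.8 -10. ] -0.533
6 [ 32.5 -13.7] -0.64
7 [ 36.7 -17.8] -0.746
```

```bash
python3 -m pendant '[[6,-1,0,0,0,-0.11],[12,-2,0,0,0,-0.22],[17.5,-4,0,0,0,-0.33],[23,-7,0,0,0,-0.44],[28,-10,0,0,0,-0.55],[32.5,-14,0,0,0,-0.66],[36.5,-18,0,0,0,-0.77],[36.5,-18,0,0,0,-0.77]]'
python3 - <<'E'
from h import *
vase(-.09,.1)
go([.6875,-.0408,.0812],1.505)
E
```

```text
time_s: 25.58
ee_pos: [0.6877, -0.0407, 0.0812]
orientation: [0.002, 0.739, 0.674, 0.0]
contact_force: [4.7, -5.3, 1.7]
grip_width: 0.165
grasp_force: 30.0
vase 498 [ 0.5066 -0.0269] jig [-0.0013 -0.0004] off [-0.0018 -0.1816] top [ 0.50698129 -0.02535193] 0.19645583311392034
[-0.1 -0.2 -0. ] [ 0.004  0.002 -0.031] t 25.6333 q [ 0.    0.74 -0.04  1.8   0.05  0.6  -0.17] F [ 5.8 -4.2  1.3]
```

```bash
python3 -m pendant '[[0,0,0,0,0,0],[0,0,0,0,0,0],[0,0,0,0,0,0],[0,0,-30,0,0,0],[0,0,-70,0,0,0],[0,0,-80,0,0,0],[0,0,-80,0,0,0]]' 55
python3 - <<'E'
from h import *
for n in("wrist","scene","side"):
    c,im,d,P=grab(n,f"pics/{n}6.png"); P=P[d>0]
    s=sel(P,(.66,.72,-.08,0,.055,.093)); print(n,"peg",len(s),np.round(circ(s,.008),4))
go([.6875,-.0408,.0812],1.505); vase(-.09,.1)
E
```

```text
time_s: 26.22
ee_pos: [0.6875, -0.0385, 0.1639]
orientation: [0.002, 0.741, 0.672, 0.002]
contact_force: [0.9, 0.8, -0.6]
grip_width: 0.58
grasp_force: 0.0
wrist peg 450 [ 0.6871 -0.0431]
scene peg 69 [ 0.686  -0.0443]
side peg 162 [ 0.686  -0.0415]
[-1.9  2.8 78.1] [-0.001  0.001 -0.031] t 26.3667 q [ 0.    0.64 -0.04  1.76  0.04  0.75 -0.16] F [-0.2  0.6  0.3]
vase 493 [ 0.5066 -0.0269] jig [-0.0014 -0.0005] off [ 1.000e-04 -1.786e-01] top [ 0.50695878 -0.02525737] 0.1968711046621448
```

View pics/wrist6.png

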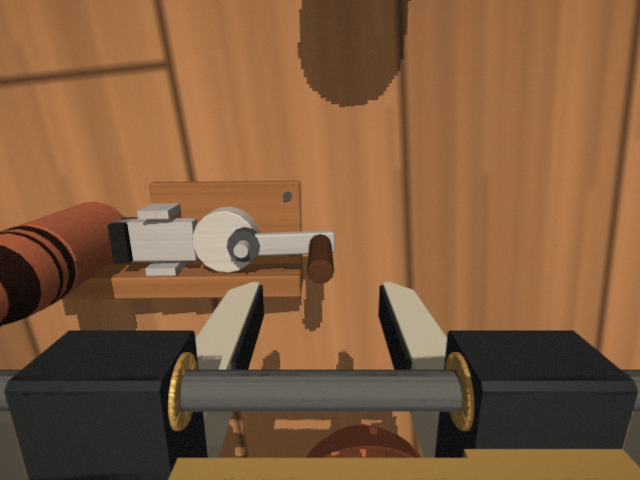

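The cam is closed and the pad bears on the vase at (120,243), but the peg at (320,262) is about 2.5 mm short of where it started. I'll check this against the back stop's direction before touching it up.

```bash
python3 - <<'E'
from h import *
c,im,d,P=grab("wrist"); P=P[d>0]
s=sel(P,(.53,.69,-.10,-.045,.031,.039)); print(len(s)); x=s[:,0]
b=np.linspace(.555,.655,21); up=[];lo=[];xs=[]
for i in range(20):
    m=(x>b[i])&(x<b[i+1])
    if m.sum()>8: xs.append((b[i]+b[i+1])/2); up.append(np.percentile(s[m,1],90)); lo.append(np.percentile(s[m,1],10))
for e in(up,lo): k=np.polyfit(xs,e,1); print("slope",k[0],"y at .632",np.polyval(k,.632))
g=sel(P,(.60,.66,-.07,0,.043,.06)); print(len(g))
h=sel(P,(.595,.665,-.075,0,.03,.0425)); 
E
```

```text
4340
slope -0.1192643886693398 y at .632 -0.06093449734977246
slope -0.03566248060698702 y at .632 -0.07609977767864201
494
```

```bash
python3 - <<'E'
from h import *
c,im,d,P=grab("side"); P=P[d>0]
s=sel(P,(.48,.66,-.10,-.06,.008,.028)); k=np.polyfit(s[:,0],s[:,1],1)
for _ in range(4):
    r=s[:,1]-np.polyval(k,s[:,0]); s=s[abs(r)<.004]; k=np.polyfit(s[:,0],s[:,1],1)
print(len(s),"back face slope",k[0],"resid",np.std(s[:,1]-np.polyval(k,s[:,0])),s[:,0].min(),s[:,0].max(),"y at nest",np.polyval(k,.507))
c,im,d,P=grab("wrist"); P=P[d>0]
s=sel(P,(.53,.66,-.10,-.045,.032,.038)); x=s[:,0]; b=np.linspace(.54,.655,24)
E=np.array([[(b[i]+b[i+1])/2,s[(x>b[i])&(x<b[i+1]),1].min()] for i in range(23) if ((x>b[i])&(x<b[i+1])).sum()>8]); print("wrist edge",np.polyfit(*E.T,1))
# hub centre
g=sel(P,(.61,.655,-.065,-.01,.044,.08)); print("hub",len(g),g.mean(0),g[:,2].max())
E
```

```text
960 back face slope -0.08924531816126173 resid 0.0010655964882538733 0.4800118670977373 0.6598897532212462 y at nest -0.07142657340960079
wrist edge [-0.02800248 -0.06038875]
hub 250 [ 0.63282562 -0.03844422  0.04994704] 0.05395855366097638
```

```bash
python3 - <<'E'
from h import *
c,im,d,P=grab("wrist"); g=cv2.cvtColor(im,cv2.COLOR_RGB2GRAY)
L=cv2.createLineSegmentDetector().detect(g)[0][:,0]
for a in L:
    n=np.hypot(a[2]-a[0],a[3]-a[1])
    if n>28 and 90<min(a[0],a[2]) and max(a[0],a[2])<345 and 170<min(a[1],a[3]) and max(a[1],a[3])<305 and abs(a[3]-a[1])<.12*abs(a[2]-a[0]):
        out=[]
        for z in(.008,.04):
            p,q=onplane(c,a[:2],z),onplane(c,a[2:],z); v=(q-p)*np.sign(q[0]-p[0]); out.append(round(v[1]/v[0],3))
        print(np.round(a),round(n),out)
E
```

```text
[136. 262. 198. 261.] 62 [np.float64(-0.085), np.float64(-0.085)]
[264. 256. 309. 254.] 45 [np.float64(-0.051), np.float64(-0.051)]
[336. 233. 259. 235.] 76 [np.float64(-0.068), np.float64(-0.068)]
[118. 299. 217. 299.] 99 [np.float64(-0.089), np.float64(-0.089)]
[261. 277. 231. 276.] 30 [np.float64(-0.122), np.float64(-0.122)]
[303. 270. 261. 271.] 43 [np.float64(-0.091), np.float64(-0.091)]
[264. 298. 303. 298.] 39 [np.float64(-0.093), np.float64(-0.093)]
[231. 277. 178. 278.] 52 [np.float64(-0.094), np.float64(-0.094)]
[202. 180. 303. 180.] 101 [np.float64(-0.091), np.float64(-0.091)]
[154. 181. 187. 181.] 32 [np.float64(-0.098), np.float64(-0.098)]
[301. 277. 261. 277.] 40 [np.float64(-0.092), np.float64(-0.092)]
```

The lever measures within about 0.03 rad of the jig's y direction (jig edges -0.091, lever about -0.06), so the cam is square. The vase is within 0.5 mm of home. I'll back off and hand in.

```bash
python3 -m pendant '[[0,0,-30,0,0,0],[0,0,-60,0,0,0],[0,0,-80,0,0,0],[0,0,-80,0,0,0],[0,0,-80,0,0,0]]'
python3 -c "
from h import *
vase(-.09,.1)
print(robot.close_job())"
```

```text
time_s: 27.03
ee_pos: [0.6862, -0.0388, 0.2408]
orientation: [0.001, 0.741, 0.672, 0.0]
contact_force: [-0.3, -0.3, 0.1]
grip_width: 0.593
grasp_force: 0.0
vase 489 [ 0.5066 -0.027 ] jig [-0.0013 -0.0005] off [ 1.000e-04 -1.793e-01] top [ 0.50674333 -0.02533245] 0.19702955630024666
the job is handed in; nothing more can be done
None
```

The job is handed in at about 27 s: the jar stands upright near the middle of the ware board, the vase is home against the back stop (within about 0.5 mm), and the cam is closed on it to about 0.03 rad, as measured from the cameras; the verdict was not shown.

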